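# Park the powder brush in the mug

## Robot

A 6-joint arm with a two-finger parallel gripper is mounted at the origin on the work surface. World frame = base frame: x ahead of the robot, y to its left, z up, the work surface at z = 0. Lengths are in m, angles in rad, forces in N, time in s.
With the tool pointing down it reaches from about 0.35 to 0.775 m from the base axis. Payload 7.3 kg.
Tool frame: the origin (TCP) lies midway between the tips of the shut fingers; the grasp point (between the pads) lies 19 mm behind it (robot.tcp_to_grasp is the distance from the TCP to the grasp point, in m); z points along the fingers, y is the line along which they close (so a half turn about z gives the same grasp; the last joint's range is limited). The gripper opens to 92 mm and grips with 3 to 60 N. Pads are 19 mm wide; open, the fingers measure 130 mm over their backs; the gripper's body (75 mm by 190 mm) begins 47 mm behind the grasp point.
Start: joints at [-1.32, 0.342, 1.524, -0, 1.275, -0.146], TCP at [0.203, -0.484, 0.227] pointing down, gripper open.
Joint ranges: [-2.53, 2.53], [-0.77, 2.02], [0.04, 2.7], [-1, 4.14], [0.28, 2.66], [-3.11, 3.11]. Speed limits (rad/s): [2.57, 2.57, 3.14, 3.14, 3.14, 3.14].

## Interface

Orientations are given as [roll, pitch, yaw] about the fixed x, y, z axes, in that order (R = Rz(yaw) Ry(pitch) Rx(roll)).
In Python, from cell import readout, cams, ticket, robot gives the robot as it stands. The module is installed in compiled form; this text tells all that it offers.
- The arm moves only by the tool jog_arm, never from a script. Its argument "plan" is a list of rows, each a list of 5 numbers: the shift along the world's x, y, z each as a share of 0.08 m, from -1 to 1, then the turn about the world's z as a share of 90 degrees, from -1 to 1, then the opening, from -1 (shut) to 1 (fully open). A call has 1 to 12 rows; each row is the pose to reach, as a shift and turn from the pose commanded when the call began; what a row does not reach only later rows make up. A row lasts 1/10 s, in which the tool goes at most 50 mm and 8.59 degrees, less where a joint would pass 70% of its speed; a pose out of reach is approached as far as the arm can. A call with a number of a shift or a turn outside -1 to 1 is refused whole. A call with a gripper value outside its range is refused whole. The fingers move at their own pace and stop on an object; "squeeze" is the grip in N (left out, the last holds). Time passes only in rows, so rows that repeat a pose let the fingers close. It gives the time, the measured TCP pose, the force, the opening and the grip force at its end, in the units of the state.
- readout.observe(): the state, without advancing time (a new reading comes with each control period).
- cams.read_camera(name): name is "scene" or "top" or "wrist"; returns the picture (384x512x3 uint8, blue, green, red); there is no depth.
- cams.calibration(name): a dict with "K" (3x3 intrinsics, pixels), "k1" (the pictures are not rectified: a ray, as slopes to the right and down, at radius r is drawn at 1 + k1 r^2 times it, then the intrinsics apply), "world_from_camera" (4x4, takes a point from camera to world coordinates). Camera axes: x right, y down, z forward; pixel columns grow to the right and rows downward; lengths in m; the calibration is good to about 2 mm. A picture is of the moment at which its call begins: read the wrist's pose just before it. calibration takes no time and is no camera call; for the wrist camera it gives the pose at the moment of the call.
- ticket.hand_in(): hands the job in; it is judged then, once.
The state is a dict: "time": time; "qpos": joint angles; "qvel": joint speeds; "joint_efforts": joint torques, N m; "tool_pos": TCP position; "tool_rot": TCP orientation; "contact_force": force on the tool from outside, world axes, zero at the start; "torque": the same for the moment, N m; "opening": finger opening in m; "grip_force": force on a finger pad.
Only numpy, scipy, OpenCV 4.12 (cv2) and the standard library are available. Lean on these libraries where they do the work, as an engineer would, in place of code of your own. Each camera call takes 0.05 s, during which the arm holds its last target. There are 200 camera calls.

## Task

Take the tallest brush out of the wooden brush stand and put it, handle down and bristles up, into the deep mug that has a handle. Lower it until its foot is at the bottom of the mug before letting go, and leave it leaning against the rim on the side directly opposite the mug's handle, so that the mug can still be picked up by its handle; keep the mug standing.

Things in the scene. Friction and masses are not known exactly. Their poses are not given: they have to be found in the camera images.
- brush: Tallest, widest of three flat brushes (wood handle, aluminium ferrule, dark stiff bristles) upright in the stand. Rigid, 180 mm, 45 g: round 11 mm handle to 116 mm from the foot; above it ferrule and bristles, 15 mm thick (x) by 24 wide (y), flats facing across the row: grip them at 150 mm. Origin: foot centre; z along it to the tip. May lean 3 degrees in its hole. The others (130, 115 mm) stay.
- brush_tip (a point): The bristle tip of that brush: on its axis, 180 mm from the foot.
- mug: Deep white ceramic mug, loose, 0.5 kg: outer diameter 68 mm, inner 58 mm, height 108 mm, inner floor 8 mm above the underside. Origin: centre of the underside; z up; +y points from the axis to its one handle, which reaches 67 mm out, 22-90 mm high. The side to lean on is -y. The white cup without a handle is another thing.
- stand: Wooden block fixed to the bench, 60 x 170 x 70 mm (x, y, z), with three upright holes, 14 mm in diameter, 58 mm deep, in a row along its y, 55 mm apart, the middle one at its centre; each holds one brush, foot 12 mm above the bench. Origin: centre of the underside; z up.

How it is judged:
By the outcome, as a careful person would: the job done as asked, in the order asked, and still so for the second after the job is handed in, with the robot touching nothing.
It also fails if it takes over 38 s, if anything falls off the work surface, if the arm or the gripper's body presses on something with over 40 N, if the wrist force passes 120 N, or if a joint passes its speed limit or range.

## Working session

There is one attempt and no reset: what is moved stays moved. The work goes in short steps, Python scripts to look and compute and a tool call to move; the robot and the scene stay as the last step left them, time stands still between calls to the robot, and variables do not carry over. Pictures are saved under pics/ and viewed, at most 10 in all, crops included, and the job is handed in when it is done.

Besides the shell and the picture viewer there is one more tool, called after "Call:" by a JSON object that holds its "fn" and its "kwargs", one argument or row to a line. jog_arm: Moves the arm, as the interface text tells. Shift numbers are shares of 0.08 m and turn numbers shares of 90 degrees, none past 1 either way. Its arguments: {"type":"object","properties":{"plan":{"type":"array"},"squeeze":{"type":"number"}},"required":["plan"]}

```bash
mkdir -p pics; python3 - <<'E'
from cell import readout,cams,ticket,robot
import cv2,numpy as np
print(readout.observe())
for n in("scene","top"):
    c=cams.calibration(n);print(n,c["K"].tolist(),c["k1"],np.round(c["world_from_camera"],4).tolist())
    cv2.imwrite(f"pics/{n}0.png",cv2.resize(cams.read_camera(n),(800,600),interpolation=cv2.INTER_CUBIC))
print([a for a in dir(robot) if a[0]!='_'],robot.tcp_to_grasp)
E
```

```text
{'time': 0.0, 'qpos': array([-1.31999055e+00,  3.42720372e-01,  1.52501239e+00, -1.54148825e-05,
        1.27539193e+00, -1.46018514e-01]), 'qvel': array([-0.00084624, -0.00065015,  0.00064189,  0.00084278,  0.00034873,
       -0.00136785]), 'joint_efforts': array([-1.01857040e-03, -4.31249356e+01, -2.44216096e+01,  7.16721453e-02,
        5.60266385e-02, -1.13849144e-04]), 'tool_pos': array([ 0.20281382, -0.48380528,  0.2260478 ]), 'tool_rot': array([-3.14007478e+00, -2.08327755e-04,  3.96828630e-01]), 'contact_force': array([-0.37643783,  0.28058635,  0.20266817]), 'torque': array([-0.00975112, -0.03000772, -0.00198023]), 'grip_force': 0.0, 'opening': 0.09210110687882916}
scene [[408.1913899417105, 0.0, 252.17345598216914], [0.0, 408.1913899417105, 192.09235898519137], [0.0, 0.0, 1.0]] -0.08351616368742606 [[-0.6943, 0.5213, -0.4961, 0.9169], [0.7194, 0.4827, -0.4995, 0.4313], [-0.021, -0.7037, -0.7102, 0.747], [0.0, 0.0, 0.0, 1.0]]
top [[364.19960529559347, 0.0, 255.71367342906115], [0.0, 364.19960529559347, 195.34900313299812], [0.0, 0.0, 1.0]] -0.047720059591191154 [[0.0284, -0.9949, 0.0972, 0.4358], [-0.9996, -0.0288, -0.0027, -0.0059], [0.0055, -0.0971, -0.9953, 0.9477], [0.0, 0.0, 0.0, 1.0]]
['IKError', 'tcp_to_grasp'] 0.0188
```

View pics/scene0.png

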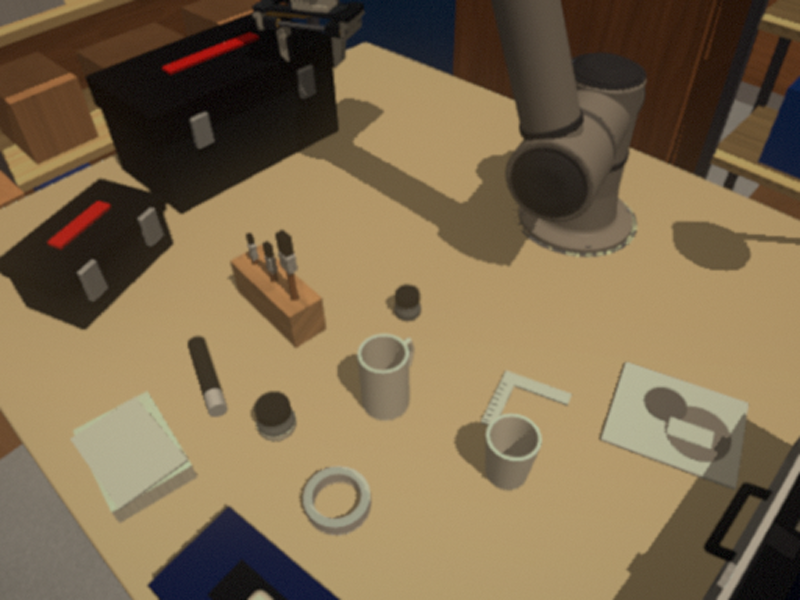

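View pics/top0.png

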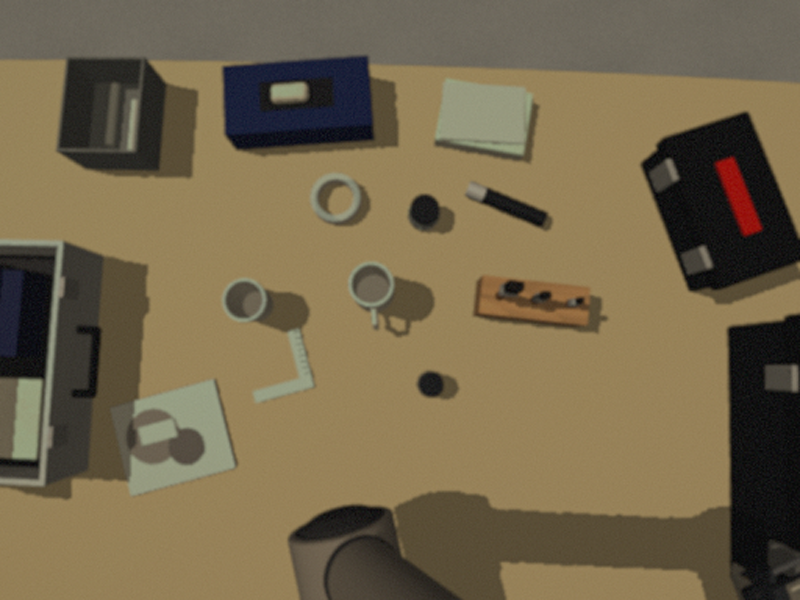

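The scene view shows the tallest brush at the robot-facing/+y end of the stand, with tip near (285,237). The top view shows the stand at about (480–590, 275–325) and the handled mug at (372,285), its handle pointing at the robot (375,322). Next I'll enlarge both for exact pixels.

```bash
cat > h.py <<'E'
from cell import readout,cams,ticket,robot
import cv2,numpy as np
def ray(c,u,v):
    K=c["K"];d=np.array([(u-K[0][2])/K[0][0],(v-K[1][2])/K[1][1]]);s=d.copy()
    for _ in range(20): s=d/(1+c["k1"]*(s@s))
    T=np.array(c["world_from_camera"]);return T[:3,3],T[:3,:3]@np.array([s[0],s[1],1])
def at(c,u,v,z):
    o,d=ray(c,u,v);return o+d*(z-o[2])/d[2]
def proj(c,P):
    T=np.linalg.inv(c["world_from_camera"]);p=T[:3,:3]@np.array(P)+T[:3,3];s=p[:2]/p[2];s=s*(1+c["k1"]*(s@s))
    return np.array([c["K"][0][0]*s[0]+c["K"][0][2],c["K"][1][1]*s[1]+c["K"][1][2]])
def crop(im,x0,y0,w,h,f,name):
    cv2.imwrite("pics/"+name,cv2.resize(im[y0:y0+h,x0:x0+w],None,fx=f,fy=f,interpolation=cv2.INTER_CUBIC))
E
python3 - <<'E'
from h import *
crop(cams.read_camera("top"),215,160,175,60,4.5,"topc.png")
im=cams.read_camera("scene");crop(im,140,140,133,130,4.5,"scenec.png")
E
```

```text
(no output)
```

View pics/topc.png

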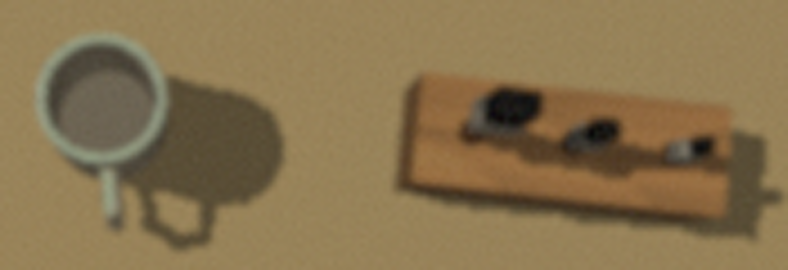

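View pics/scenec.png

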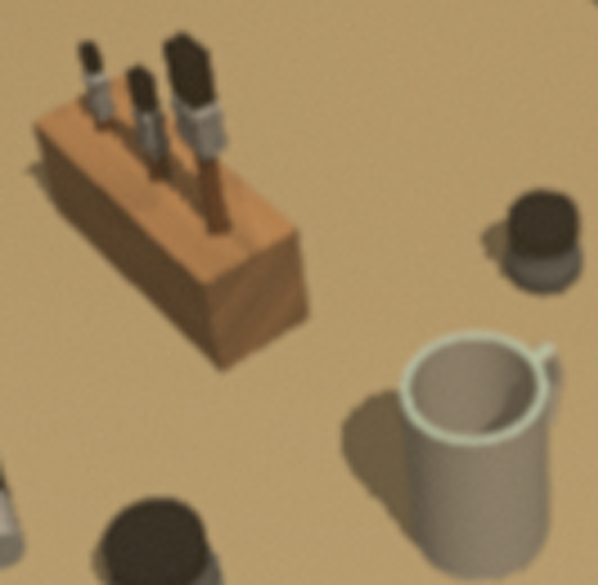

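The top crop shows the stand's top corners near (419,74), (731,106), (727,216) and (411,184). The tall brush's bristle top is at about (514,107), the mug rim centre at (102,100) and the handle end at (113,222). In the scene crop the tip is at about (185,40), the handle foot enters the stand at (219,231), and the mug rim centre is at (475,388).

```bash
python3 - <<'E'
from h import *
t=cams.calibration("top");s=cams.calibration("scene")
T=lambda x,y,z:at(t,215+x/4.5,160+y/4.5,z).round(4)[:2]
S=lambda x,y,z:at(s,140+x/4.5,140+y/4.5,z).round(4)[:2]
cs=np.array([T(*p,.07) for p in((419,74),(731,106),(727,216),(411,184))])
c=cs.mean(0);d=(cs[1]+cs[2]-cs[0]-cs[3]);d/=-np.linalg.norm(d)
print("stand",cs.tolist(),c,d,"yaw of row",np.degrees(np.arctan2(d[1],d[0])),"hole",c+.055*d)
print("stand S",S(207,285,.07),S(298,232,.07),S(36,124,.07),"hole S",S(219,231,.07))
print("tip T",T(514,107,.192),"S",S(185,40,.192))
print("mug T",T(102,100,.108),"S",S(475,388,.108))
print("handle end",T(113,222,.08),T(113,222,.056),T(108,170,.085),"S",S(548,352,.088))
E
```

```text
stand [[0.5715, -0.1347], [0.5591, -0.3052], [0.4991, -0.3027], [0.5116, -0.1312]] [ 0.535325 -0.21845 ] [0.07261481 0.99736006] yaw of row 85.83581273076754 hole [ 0.53931881 -0.1635952 ]
stand S [ 0.573  -0.1309] [ 0.5161 -0.1253] [ 0.5598 -0.2979] hole S [ 0.5439 -0.1564]
tip T [ 0.5384 -0.1614] S [ 0.5391 -0.1629]
mug T [0.5472 0.0346] S [0.5502 0.04  ]
handle end [0.486 0.028] [0.4873 0.0289] [0.5131 0.0313] S [0.4992 0.0375]
```

Call:
{"fn": "jog_arm", "kwargs": {
  "plan": [
    [0.2, 0.6, 0.4, 0.08, 1],
    [0.2, 1, 0.4, 0.14, 1],
    [0.2, 1, 0.4, 0.14, 1]
  ]
}}

```text
time: 0.5
tool_pos: [0.2194, -0.4007, 0.2597]
tool_rot: [-3.141, -0.001, 0.621]
contact_force: [-0.2, 0.2, -0.0]
opening: 0.0918
grip_force: 0.0
```

Call:
{"fn": "jog_arm", "kwargs": {
  "plan": [
    [0.5, 0.5, 0, 0.08, 1],
    [1, 1, 0, 0.14, 1],
    [1, 1, 0, 0.14, 1]
  ]
}}

```text
time: 0.8
tool_pos: [0.3009, -0.3218, 0.2586]
tool_rot: [-3.141, -0.001, 0.841]
contact_force: [-0.1, -0.4, 0.9]
opening: 0.0916
grip_force: 0.0
```

Call:
{"fn": "jog_arm", "kwargs": {
  "plan": [
    [0.5, 0.5, 0, 0.08, 1],
    [1, 1, 0, 0.14, 1],
    [1, 1, 0, 0.14, 1]
  ]
}}

```text
time: 1.1
tool_pos: [0.3811, -0.242, 0.2585]
tool_rot: [3.141, -0.001, 1.061]
contact_force: [-0.1, -0.8, -0.1]
opening: 0.0914
grip_force: 0.0
```

Call:
{"fn": "jog_arm", "kwargs": {
  "plan": [
    [0.5, 0.5, 0, 0.08, 1],
    [1, 1, 0, 0.14, 1],
    [1, 1, 0, 0.14, 1]
  ]
}}

```text
time: 1.4
tool_pos: [0.4611, -0.1623, 0.2584]
tool_rot: [3.141, -0.001, 1.28]
contact_force: [-0.1, -1.2, -0.0]
opening: 0.0917
grip_force: 0.0
```

Call:
{"fn": "jog_arm", "kwargs": {
  "plan": [
    [0.5, 0, 0, 0.08, 1],
    [1, 0, 0, 0.14, 1],
    [1, 0, 0, 0.14, 1],
    [1, 0, 0, 0.14, 1],
    [1, 0, 0, 0.14, 1]
  ]
}}

```text
time: 1.9
tool_pos: [0.5378, -0.1651, 0.2585]
tool_rot: [-3.141, 0.0, 1.494]
contact_force: [0.5, 0.8, -1.0]
opening: 0.0917
grip_force: 0.0
```

```bash
python3 - <<'E'
from h import *
o=readout.observe();print(o["time"],o["tool_pos"],np.degrees(o["tool_rot"]),o["qpos"])
c=cams.calibration("wrist");im=cams.read_camera("wrist");print(np.round(c["world_from_camera"],4).tolist())
for P in((.539,-.162,.192),(.5413,-.1636,.07),(.5353,-.2185,.07)):print(proj(c,P)*1.5)
cv2.imwrite("pics/w1.png",cv2.resize(im,None,fx=1.5,fy=1.5))
E
```

```text
1.9 [ 0.53784653 -0.16508858  0.25852696] [-1.79939256e+02  8.78857199e-03  8.55717817e+01] [-4.33737599e-01  3.90701279e-01  1.36184212e+00 -5.22211046e-04
  1.38998929e+00 -3.56356381e-01]
[[0.997, -0.0738, -0.0225, 0.544], [-0.0771, -0.9581, -0.2759, -0.09], [-0.0012, 0.2768, -0.9609, 0.4166], [0.0, 0.0, 0.0, 1.0]]
[387.01182242 301.85084488]
[389.71798748 256.69083848]
[387.43983172 321.82695674]
```

View pics/w1.png

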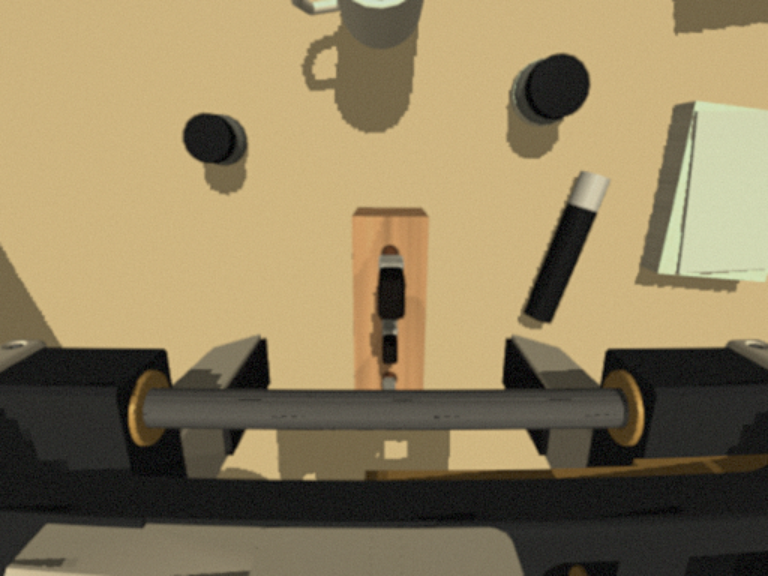

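The wrist view shows the tall brush's bristle block at (380–405, 265–318), slightly ahead of the prediction, so the brush sits about 4 mm further in +y. Both fingers clear the row, and I'll descend with that correction.

Call:
{"fn": "jog_arm", "kwargs": {
  "plan": [
    [0.04, 0.07, -0.4, 0, 1],
    [0.04, 0.07, -0.8, 0, 1],
    [0.04, 0.07, -1, 0, 1]
  ],
  "squeeze": 15
}}

```text
time: 2.25
tool_pos: [0.5401, -0.1585, 0.1769]
tool_rot: [-3.139, -0.001, 1.495]
contact_force: [-0.4, 0.5, -0.1]
opening: 0.0918
grip_force: 0.0
```

Call:
{"fn": "jog_arm", "kwargs": {
  "plan": [
    [0, 0, -0.25, 0, 1],
    [0, 0, -0.44, 0, 1],
    [0, 0, -0.44, 0, 0.2],
    [0, 0, -0.44, 0, -0.5],
    [0, 0, -0.44, 0, -1],
    [0, 0, -0.44, 0, -1],
    [0, 0, -0.44, 0, -1],
    [0, 0, -0.44, 0, -1],
    [0, 0, -0.44, 0, -1],
    [0, 0, -0.44, 0, -1]
  ]
}}

```text
time: 3.25
tool_pos: [0.5421, -0.1586, 0.1436]
tool_rot: [3.141, 0.0, 1.496]
contact_force: [0.1, 0.3, -0.8]
opening: 0.0322
grip_force: 0.0
```

Call:
{"fn": "jog_arm", "kwargs": {
  "plan": [
    [0, 0, 0, 0, -1],
    [0, 0, 0, 0, -1],
    [0, 0, 0, 0, -1],
    [0, 0, 0, 0, -1],
    [0, 0, 0, 0, -1],
    [0, 0, 0, 0, -1]
  ]
}}

```text
time: 3.85
tool_pos: [0.5421, -0.1586, 0.1435]
tool_rot: [3.142, 0.0, 1.496]
contact_force: [0.1, 0.1, 0.4]
opening: 0.0148
grip_force: 15.0
```

Gripped at 14.8 mm, so I'll lift it straight out.

Call:
{"fn": "jog_arm", "kwargs": {
  "plan": [
    [0, 0, 0.2, 0, -1],
    [0, 0, 0.4, 0, -1],
    [0, 0, 0.6, 0, -1],
    [0, 0, 0.8, 0, -1],
    [0, 0, 1, 0, -1]
  ]
}}

```text
time: 4.35
tool_pos: [0.542, -0.1586, 0.2241]
tool_rot: [-3.141, -0.0, 1.496]
contact_force: [0.9, 1.3, -0.4]
opening: 0.0151
grip_force: 15.0
```

Call:
{"fn": "jog_arm", "kwargs": {
  "plan": [
    [0, 0, 0.3, 0, -1],
    [0, 0, 0.6, 0, -1],
    [0, 0, 0.9, 0, -1],
    [0, 0, 0.9, 0, -1]
  ]
}}

```text
time: 4.75
tool_pos: [0.5433, -0.1591, 0.2989]
tool_rot: [3.135, 0.002, 1.496]
contact_force: [0.0, -0.1, -0.2]
opening: 0.0146
grip_force: 15.0
```

```bash
python3 - <<'E'
from h import *
o=readout.observe();print(o["time"],o["tool_pos"],np.degrees(o["tool_rot"]),o["opening"],o["grip_force"])
for n in("top","scene"):
    im=cams.read_camera(n);cv2.imwrite(f"pics/{n}2raw.png",im)
a=cv2.imread("pics/scene2raw.png")[90:290,120:290];b=cv2.imread("pics/top2raw.png")[130:230,210:390]
a=cv2.resize(a,(510,600),interpolation=cv2.INTER_CUBIC)
cv2.imwrite("pics/s2.png",a)
E
```

```text
4.75 [ 0.54330344 -0.15911392  0.29888288] [1.79645990e+02 1.27446291e-01 8.57374012e+01] 0.014644017906552289 14.998757690191269
```

View pics/s2.png

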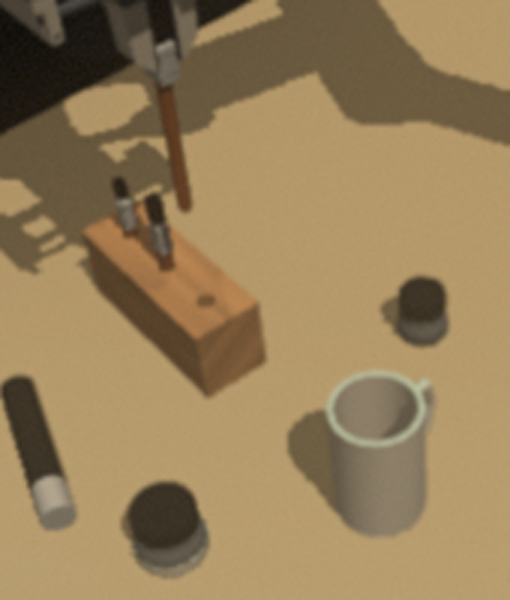

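The brush is out and nearly vertical: its foot is at crop (185,209) and the ferrule's lower end at (166,85). The hole is empty at (206,299), the mug rim spans (327–424, 371–446), and the handle attaches at (425,387). I'll compute the foot offset and fit the mug rim.

```bash
python3 - <<'E'
from h import *
from scipy.optimize import least_squares
s=cams.calibration("scene");t=cams.calibration("top")
S2=lambda x,y,z:at(s,120+x/3,90+y/3,z).round(4)
print("foot",S2(185,209,.168),"ferrule",S2(166,85,.284),"hole",S2(206,299,.07))
th=np.linspace(0,2*np.pi,180)
def ext(c,x,y,r):
    p=np.array([proj(c,(x+r*np.cos(a),y+r*np.sin(a),.108)) for a in th]);return np.r_[p.min(0),p.max(0)]
es=np.array([120+327/3,90+371/3,120+424/3,90+446/3]);es1=np.array([140+400/4.5,140+331/4.5,140+551/4.5,140+446/4.5])
et=np.array([215+36/4.5,160+33/4.5,215+168/4.5,160+167/4.5])
for n,L in(("s",[(s,es),(s,es1)]),("t",[(t,et)]),("both",[(s,es),(s,es1),(t,et)])):
    r=least_squares(lambda v:np.concatenate([ext(c,*v,.034)-e for c,e in L]),[.548,.037]);print(n,r.x.round(4),r.fun.round(1))
m=r.x
# handle axis: upper handle end estimates
for n,c,uv in(("t",t,(215+113/4.5,160+200/4.5)),("s",s,(120+425/3,90+387/3)),("t2",t,(215+115/4.5,160+225/4.5))):
    p=at(c,*uv,.088)[:2];print(n,p,np.degrees(np.arctan2(*(p-m)[::-1])),np.linalg.norm(p-m))
E
```

```text
foot [ 0.5455 -0.1585  0.168 ] ferrule [ 0.5492 -0.1479  0.284 ] hole [ 0.5403 -0.1607  0.07  ]
s [0.5497 0.0391] [-0.3 -0.2  0.8  0.4 -0.1 -0.1 -0.4 -0.1]
t [0.5474 0.0346] [ 0.   0.4 -0.  -0.4]
both [0.5487 0.0374] [-0.4 -0.9  0.5 -0.4 -0.3 -0.8 -0.6 -0.8 -1.1 -0.2 -1.2 -1. ]
t [0.49706899 0.02805033] -169.69800471982117 0.05247441481086543
s [0.50098573 0.03877953] 178.38542440015837 0.047730670562388146
t2 [0.48395151 0.02657436] -170.4779972599504 0.06565045770988341
```

Call:
{"fn": "jog_arm", "kwargs": {
  "plan": [
    [-0.03, 0.3, 0, -0.09, -1],
    [-0.03, 0.6, 0, -0.18, -1],
    [-0.03, 0.81, 0, -0.27, -1],
    [-0.03, 0.81, 0, -0.3, -1]
  ]
}}

```text
time: 5.25
tool_pos: [0.539, -0.0916, 0.2938]
tool_rot: [-3.138, 0.0, 1.023]
contact_force: [0.2, -0.1, -0.1]
opening: 0.015
grip_force: 15.0
```

Call:
{"fn": "jog_arm", "kwargs": {
  "plan": [
    [-0.03, 0.3, 0, -0.09, -1],
    [-0.03, 0.6, 0, -0.18, -1],
    [-0.03, 0.81, 0, -0.27, -1],
    [-0.03, 0.81, 0, -0.3, -1]
  ]
}}

```text
time: 5.65
tool_pos: [0.5365, -0.0269, 0.2937]
tool_rot: [-3.139, 0.002, 0.552]
contact_force: [0.1, 0.5, 0.9]
opening: 0.0151
grip_force: 15.0
```

Call:
{"fn": "jog_arm", "kwargs": {
  "plan": [
    [-0.02, 0.3, 0, -0.09, -1],
    [-0.02, 0.6, 0, -0.18, -1],
    [-0.02, 0.81, 0, -0.27, -1],
    [-0.02, 0.81, 0, -0.3, -1],
    [-0.02, 0.81, 0, -0.3, -1],
    [-0.02, 0.81, 0, -0.3, -1]
  ]
}}

```text
time: 6.25
tool_pos: [0.5353, 0.0356, 0.2944]
tool_rot: [-3.141, 0.002, 0.084]
contact_force: [0.7, 0.3, -0.6]
opening: 0.015
grip_force: 15.0
```

```bash
python3 - <<'E'
from h import *
o=readout.observe();p=o["tool_pos"];print(o["time"],p,np.degrees(o["tool_rot"]),o["opening"])
s=cams.calibration("scene");w=cams.calibration("wrist");zf=p[2]+.019-.15
for n,c in(("s",s),("w",w)):
    print(n,[proj(c,(p[0],p[1],zf+h)).round(1) for h in(0,.116)],"mug rim",proj(c,(.5487,.0374,.108)).round(1))
a=cams.read_camera("scene");b=cams.read_camera("wrist");cv2.imwrite("pics/a3.png",a);cv2.imwrite("pics/b3.png",b)
crop(a,170,80,130,200,3,"s3.png")
im=np.hstack([cv2.resize(a[80:280,170:300],(390,600),interpolation=cv2.INTER_CUBIC),cv2.resize(b[150:384,156:316],(410,600),interpolation=cv2.INTER_CUBIC)])
cv2.imwrite("pics/c3.png",im)
E
```

```text
6.25 [0.53529821 0.03564844 0.29435614] [-1.79991747e+02  1.22441581e-01  4.81485689e+00] 0.014953768239513585
s [array([248.4, 202.7]), array([246.6, 157.6])] mug rim [245.2 225.2]
w [array([257.6, 184. ]), array([257.9, 230.3])] mug rim [257.1 161. ]
```

View pics/c3.png

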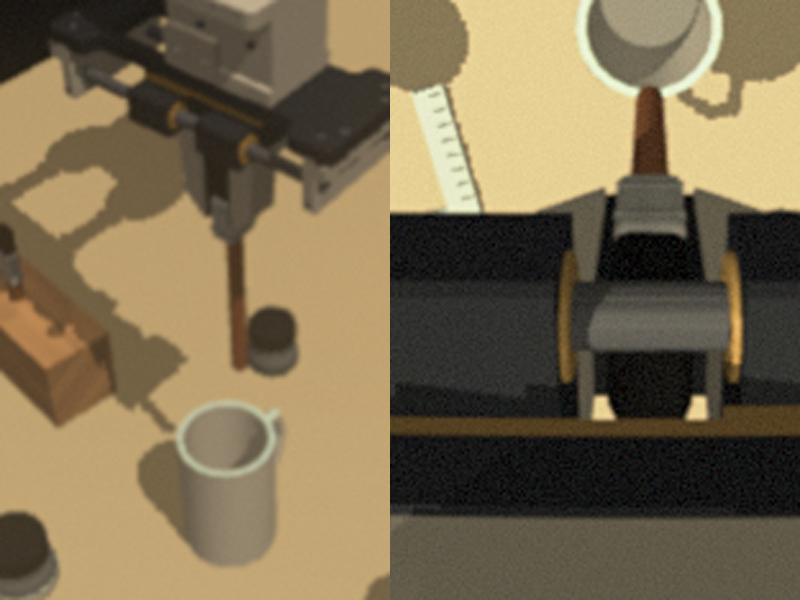

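The foot, at scene crop (239,366) and wrist crop (649,88), and the mug rim match predictions to about 1 px. The brush is vertical and its foot is 13 mm to the handle side of the mug axis, so I'll lower it.

Call:
{"fn": "jog_arm", "kwargs": {
  "plan": [
    [0, 0, -0.3, 0, -1],
    [0, 0, -0.6, 0, -1],
    [0, 0, -0.8, 0, -1],
    [0, 0, -1, 0, -1]
  ]
}}

```text
time: 6.75
tool_pos: [0.5355, 0.0353, 0.2145]
tool_rot: [-3.142, 0.001, 0.083]
contact_force: [-0.4, 0.2, 0.0]
opening: 0.0151
grip_force: 15.0
```

Call:
{"fn": "jog_arm", "kwargs": {
  "plan": [
    [0, 0, -0.25, 0, -1],
    [0, 0, -0.5, 0, -1],
    [0, 0, -0.7, 0, -1],
    [0, 0, -0.8, 0, -1],
    [0, 0, -0.85, 0, -1],
    [0, 0, -0.88, 0, -1],
    [0, 0, -0.88, 0, -1]
  ],
  "squeeze": 6
}}

```text
time: 7.45
tool_pos: [0.536, 0.0357, 0.1455]
tool_rot: [3.141, -0.001, 0.083]
contact_force: [-0.0, 0.5, 0.0]
opening: 0.0153
grip_force: 6.0
```

Call:
{"fn": "jog_arm", "kwargs": {
  "plan": [
    [0, 0, -0.03, 0, -1],
    [0, 0, -0.05, 0, -1],
    [0, 0, -0.07, 0, -1],
    [0, 0, -0.08, 0, -1],
    [0, 0, -0.09, 0, -1],
    [0, 0, -0.09, 0, -1]
  ]
}}

```text
time: 8.05
tool_pos: [0.5366, 0.0358, 0.1391]
tool_rot: [3.141, -0.003, 0.083]
contact_force: [-0.1, 0.0, 5.0]
opening: 0.0147
grip_force: 6.0
```

Call:
{"fn": "jog_arm", "kwargs": {
  "plan": [
    [0, 0, -0.01, 0, -1],
    [0, 0, -0.02, 0, -1],
    [0, 0, -0.03, 0, -1],
    [0, 0, -0.03, 0, -1]
  ]
}}

```text
time: 8.45
tool_pos: [0.537, 0.0359, 0.137]
tool_rot: [3.141, -0.004, 0.083]
contact_force: [1.0, 0.2, 7.3]
opening: 0.0148
grip_force: 6.0
```

The foot is on the floor with 5–7 N of contact force. Next I'll tilt the brush away from the handle along an arc, pivoting it in a light grip.

Call:
{"fn": "jog_arm", "kwargs": {
  "plan": [
    [0.05, 0.004, 0.01, 0, -1],
    [0.1, 0.009, 0.01, 0, -1],
    [0.15, 0.013, 0.0, 0, -1],
    [0.2, 0.017, -0.01, 0, -1],
    [0.25, 0.022, -0.015, 0, -1],
    [0.3, 0.026, -0.025, 0, -1],
    [0.3, 0.026, -0.025, 0, -1]
  ],
  "squeeze": 4
}}

```text
time: 9.15
tool_pos: [0.5603, 0.0379, 0.1333]
tool_rot: [3.141, -0.0, 0.083]
contact_force: [0.2, 0.1, 2.3]
opening: 0.015
grip_force: 4.0
```

```bash
python3 - <<'E'
from h import *
o=readout.observe();print(o["time"],o["tool_pos"],o["contact_force"],o["opening"])
a=cams.read_camera("scene");b=cams.read_camera("wrist");cv2.imwrite("pics/b4.png",b)
im=np.hstack([cv2.resize(a[80:280,170:300],(390,600),interpolation=cv2.INTER_CUBIC),cv2.resize(b[150:384,156:316],(410,600),interpolation=cv2.INTER_CUBIC)])
cv2.imwrite("pics/c4.png",im)
E
```

```text
9.15 [0.56034375 0.03785654 0.13328967] [0.23641071 0.14496719 2.26886179] 0.014954725360211887
```

View pics/c4.png

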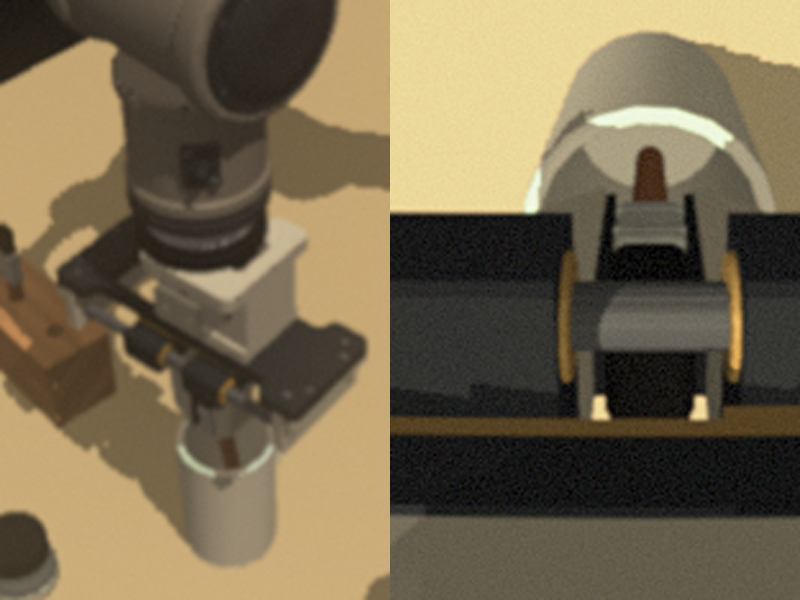

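The mug hasn't moved. In the wrist crop the brush foot is at (649,148) and in the centre plane. I'll check whether it has pivoted or just translated.

```bash
python3 - <<'E'
from h import *
w=cams.calibration("wrist")
u=156+(649-390)/2.5625
print("foot far edge",at(w,u,150+148/2.5625,.010),"ferrule low end",[at(w,u,150+203/2.5625,z).round(4) for z in(.115,.124)])
for f in(.537,.545,.55,.56): print(f,proj(w,(f+.0055,.0359,.009))) 
E
```

```text
foot far edge [0.53750196 0.03649291 0.01      ] ferrule low end [array([0.5592, 0.0383, 0.115 ]), array([0.563 , 0.0386, 0.124 ])]
0.537 [258.07371794 202.78347391]
0.545 [258.74548014 195.17673084]
0.55 [259.17042915 190.36383279]
0.56 [260.03215106 180.6018351 ]
```

It pivoted well: the foot stayed near x≈0.532, for about 11° of tilt. I'll continue to the rim.

Call:
{"fn": "jog_arm", "kwargs": {
  "plan": [
    [0.05, 0.004, -0.01, 0, -1],
    [0.1, 0.009, -0.022, 0, -1],
    [0.15, 0.013, -0.036, 0, -1],
    [0.2, 0.017, -0.05, 0, -1],
    [0.25, 0.022, -0.066, 0, -1],
    [0.25, 0.022, -0.066, 0, -1]
  ],
  "squeeze": 4
}}

```text
time: 9.85
tool_pos: [0.5804, 0.0396, 0.128]
tool_rot: [3.141, -0.0, 0.083]
contact_force: [1.8, -0.9, 1.4]
opening: 0.0148
grip_force: 4.0
```

Call:
{"fn": "jog_arm", "kwargs": {
  "plan": [
    [0.03, 0.003, -0.013, 0, -1],
    [0.06, 0.005, -0.026, 0, -1],
    [0.06, 0.005, -0.026, 0, -1],
    [0.06, 0.005, -0.026, 0, -1]
  ],
  "squeeze": 4
}}

```text
time: 10.25
tool_pos: [0.5848, 0.04, 0.1263]
tool_rot: [3.141, -0.001, 0.083]
contact_force: [0.2, -1.1, 3.0]
opening: 0.015
grip_force: 4.0
```

```bash
python3 - <<'E'
from h import *
o=readout.observe();print(o["time"],o["tool_pos"],o["contact_force"],o["opening"])
b=cams.read_camera("wrist");crop(b,156,150,160,234,2.5,"w5.png")
E
```

```text
10.25 [0.58478401 0.04000705 0.12628261] [ 0.21649163 -1.05855733  3.02140464] 0.0150272460823904
```

View pics/w5.png

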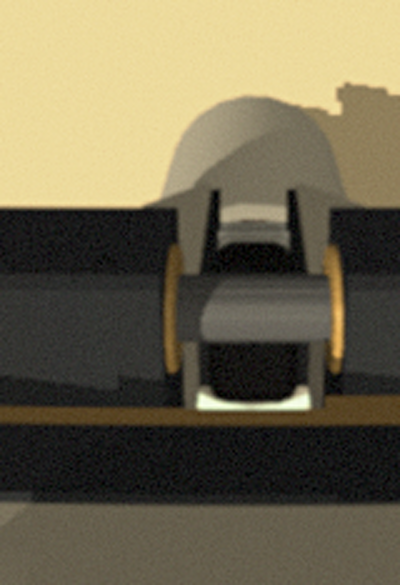

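The wrist view shows the ferrule at (255,225) centred over the mug's far rim. No side force yet, so I'll go a few mm further.

Call:
{"fn": "jog_arm", "kwargs": {
  "plan": [
    [0.02, 0.002, -0.008, 0, -1],
    [0.04, 0.003, -0.016, 0, -1],
    [0.06, 0.005, -0.025, 0, -1],
    [0.06, 0.005, -0.025, 0, -1]
  ],
  "squeeze": 3
}}

```text
time: 10.7
tool_pos: [0.5896, 0.0404, 0.1241]
tool_rot: [3.142, -0.0, 0.083]
contact_force: [1.0, -0.5, 2.7]
opening: 0.0147
grip_force: 3.0
```

```bash
python3 - <<'E'
from h import *
F=[]
for i in range(3):
    o=readout.observe();F.append(o["contact_force"]);b=cams.read_camera("top")
print(o["time"],o["tool_pos"],np.round(F,2).tolist())
E
```

```text
10.8 [0.58943227 0.04042828 0.12413488] [[1.03, -0.46, 2.72], [1.24, 0.78, 2.39], [1.77, -0.87, 2.54]]
```

Call:
{"fn": "jog_arm", "kwargs": {
  "plan": [
    [0.025, 0.002, -0.011, 0, -1],
    [0.05, 0.004, -0.022, 0, -1],
    [0.05, 0.004, -0.022, 0, -1]
  ]
}}

```text
time: 11.15
tool_pos: [0.5931, 0.0409, 0.122]
tool_rot: [-3.141, 0.001, 0.083]
contact_force: [0.4, -0.1, 1.6]
opening: 0.0149
grip_force: 3.0
```

Call:
{"fn": "jog_arm", "kwargs": {
  "plan": [
    [0.025, 0.002, -0.011, 0, -1],
    [0.05, 0.004, -0.022, 0, -1],
    [0.05, 0.004, -0.022, 0, -1]
  ]
}}

```text
time: 11.45
tool_pos: [0.5971, 0.0412, 0.1201]
tool_rot: [-3.141, 0.001, 0.083]
contact_force: [-0.3, 0.5, 0.6]
opening: 0.0149
grip_force: 3.0
```

```bash
python3 - <<'E'
from h import *
F=[]
for i in range(3):
    o=readout.observe();F.append(o["contact_force"]);b=cams.read_camera("top")
print(o["time"],o["tool_pos"],np.round(F,2).tolist())
E
```

```text
11.55 [0.59705413 0.04119922 0.12025919] [[-0.33, 0.47, 0.59], [-0.18, 0.82, -0.76], [-0.36, 0.79, -0.65]]
```

Rim contact is just showing (Fx slightly negative), so I'll release gently and retreat upward.

Call:
{"fn": "jog_arm", "kwargs": {
  "plan": [
    [0, 0, 0, 0, -0.6],
    [0, 0, 0, 0, -0.5],
    [0, 0, 0, 0, -0.4],
    [0, 0, 0, 0, -0.2],
    [0, 0, 0, 0, 0],
    [0, 0, 0, 0, 0.2],
    [0, 0, 0, 0, 0.3],
    [0, 0, 0, 0, 0.3],
    [0, 0, 0, 0, 0.3],
    [0, 0, 0, 0, 0.3]
  ]
}}

```text
time: 12.6
tool_pos: [0.5973, 0.0411, 0.1207]
tool_rot: [3.142, 0.0, 0.083]
contact_force: [0.0, 0.3, 0.2]
opening: 0.0596
grip_force: 0.0
```

Call:
{"fn": "jog_arm", "kwargs": {
  "plan": [
    [0, 0, 0.15, 0, 0.3],
    [0, 0, 0.35, 0, 0.3],
    [0, 0, 0.6, 0, 0.3],
    [0, 0, 0.8, 0, 0.3],
    [0, 0, 1, 0, 0.3]
  ]
}}

```text
time: 13.1
tool_pos: [0.5975, 0.0411, 0.2025]
tool_rot: [3.141, -0.001, 0.083]
contact_force: [0.4, 0.4, 0.1]
opening: 0.0596
grip_force: 0.0
```

Call:
{"fn": "jog_arm", "kwargs": {
  "plan": [
    [0, 0, 0.3, 0, 0.3],
    [0, 0, 0.6, 0, 0.3],
    [0, 0, 1, 0, 0.3],
    [0, 0, 1, 0, 0.3]
  ]
}}

```text
time: 13.5
tool_pos: [0.5991, 0.041, 0.2866]
tool_rot: [3.14, -0.01, 0.083]
contact_force: [0.3, 0.7, -0.0]
opening: 0.0598
grip_force: 0.0
```

Call:
{"fn": "jog_arm", "kwargs": {
  "plan": [
    [-0.4, -0.4, 0, 0, 0.3],
    [-0.7, -0.8, 0, 0, 0.3],
    [-1, -1, 0, 0, 0.3],
    [-1, -1, 0, 0, 0.3]
  ]
}}

```text
time: 13.9
tool_pos: [0.515, -0.0406, 0.2814]
tool_rot: [3.141, 0.001, 0.08]
contact_force: [-0.1, 0.1, -0.2]
opening: 0.0598
grip_force: 0.0
```

Call:
{"fn": "jog_arm", "kwargs": {
  "plan": [
    [-0.4, -0.4, 0, 0, 0.3],
    [-0.7, -0.8, 0, 0, 0.3],
    [-1, -1, 0, 0, 0.3],
    [-1, -1, 0, 0, 0.3],
    [-1, -1, 0, 0, 0.3],
    [-1, -1, 0, 0, 0.3]
  ]
}}

```text
time: 14.5
tool_pos: [0.4382, -0.1184, 0.2808]
tool_rot: [3.142, -0.001, 0.083]
contact_force: [-0.1, -0.3, 1.1]
opening: 0.0596
grip_force: 0.0
```

```bash
python3 - <<'E'
from h import *
o=readout.observe();print(o["time"],o["tool_pos"],o["contact_force"],o["opening"])
a=cams.read_camera("scene");b=cams.read_camera("top")
im=np.hstack([cv2.resize(a[150:290,180:310],(400,431),interpolation=cv2.INTER_CUBIC),cv2.resize(b[130:238,190:290],(399,431),interpolation=cv2.INTER_CUBIC)])
cv2.imwrite("pics/f.png",im)
E
```

```text
14.5 [ 0.43815317 -0.1184206   0.28081637] [-0.08816952 -0.26535995  1.09002119] 0.05957926996525247
```

View pics/f.png

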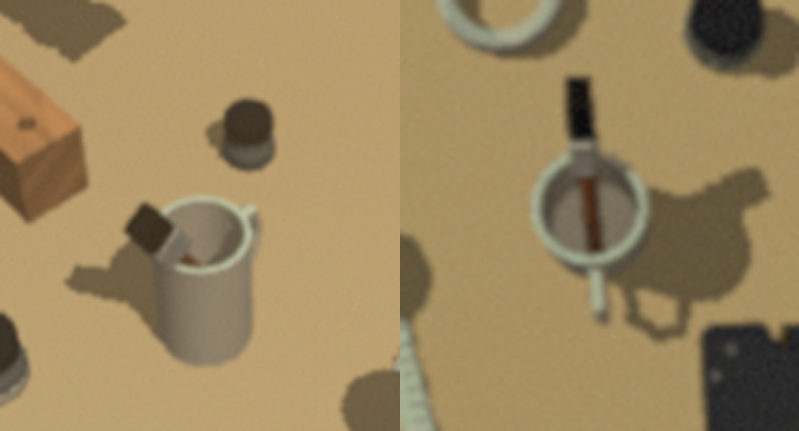

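The mug is standing. In the top view the brush lies in line with the handle: handle at (600,300), rim crossing at (583,150), bristles up at (578,100). It leans on the rim directly opposite the handle, and the gripper is clear.

```bash
python3 -c "
from cell import ticket
print(ticket.hand_in())"
```

```text
the job is handed in; nothing more can be done
None
```

The tallest brush is in the handled mug, bristles up, its foot lowered to the floor before release, leaning on the rim opposite the handle; the mug is standing, and the job was handed in at about 14.6 s.

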